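# Line up the wrench sockets by size on the bench rail

### The job

Tidy the four loose wrench sockets onto the rail in order of size: the smallest on the rubber pad next to the upright stop block, then each larger one on the next pad, the largest at the far end. Stand each one upright, hexagonal mouth up, centred on its own pad, and do not disturb the tin of bolts.

Things in the scene. Friction and masses are not known exactly. Their poses are not given: they have to be found in the camera images.
- socket_1_mid (a point): The smallest wrench socket: a plain round steel cylinder 26 mm in diameter and 46 mm tall, loose, standing upright on the bench with its hexagonal mouth up. This point is its centre, 23 mm above its underside; z is its upright axis. Its yaw does not matter. About 110 g.
- socket_2_mid (a point): The second smallest wrench socket: a plain round steel cylinder 36 mm in diameter and 50 mm tall, loose, standing upright on the bench with its hexagonal mouth up. This point is its centre, 25 mm above its underside; z is its upright axis. Its yaw does not matter. About 220 g.
- socket_3_mid (a point): The second largest wrench socket: a plain round steel cylinder 46 mm in diameter and 56 mm tall, loose, standing upright on the bench with its hexagonal mouth up. This point is its centre, 28 mm above its underside; z is its upright axis. Its yaw does not matter. About 380 g.
- socket_4_mid (a point): The largest wrench socket: a plain round steel cylinder 58 mm in diameter and 62 mm tall, loose, standing upright on the bench with its hexagonal mouth up. This point is its centre, 31 mm above its underside; z is its upright axis. Its yaw does not matter. About 650 g.
- pad_a: One of four identical round black rubber pads, 62 mm in diameter and 3 mm thick, in a straight row 75 mm apart (centre to centre) on a fixed flat aluminium rail (350 x 78 mm, 10 mm thick, lying on the bench, roughly across in front of the robot). The origin is the centre of the pad's underside, so its top is 3 mm above it, 13 mm above the bench; y runs along the row. Which lettered pad is where in the row changes from start to start.
- pad_b: One of four identical round black rubber pads, 62 mm in diameter and 3 mm thick, in a straight row 75 mm apart (centre to centre) on a fixed flat aluminium rail (350 x 78 mm, 10 mm thick, lying on the bench, roughly across in front of the robot). The origin is the centre of the pad's underside, so its top is 3 mm above it, 13 mm above the bench; y runs along the row. Which lettered pad is where in the row changes from start to start.
- pad_c: One of four identical round black rubber pads, 62 mm in diameter and 3 mm thick, in a straight row 75 mm apart (centre to centre) on a fixed flat aluminium rail (350 x 78 mm, 10 mm thick, lying on the bench, roughly across in front of the robot). The origin is the centre of the pad's underside, so its top is 3 mm above it, 13 mm above the bench; y runs along the row. Which lettered pad is where in the row changes from start to start.
- pad_d: One of four identical round black rubber pads, 62 mm in diameter and 3 mm thick, in a straight row 75 mm apart (centre to centre) on a fixed flat aluminium rail (350 x 78 mm, 10 mm thick, lying on the bench, roughly across in front of the robot). The origin is the centre of the pad's underside, so its top is 3 mm above it, 13 mm above the bench; y runs along the row. Which lettered pad is where in the row changes from start to start.
- stop: The stop block: a dark steel block 66 mm wide, 20 mm thick along the row and 26 mm high, fixed on top of the rail at one end or the other (it changes); the other end has only a flat aluminium strip 2 mm thick. The origin is the centre of its underside, in line with the row and 49.5 mm from the centre of the nearest pad; its top is 36 mm above the bench. y runs along the row.
- tin_mid (a point): An open blue tin of bolts, 72 mm in diameter and 85 mm tall, standing loose on the bench to the left of the rail; to be left alone. The point is its centre, 42.5 mm above its underside.
Things that resemble listed ones, but are neither listed nor needed, are in the scene too. Leave any blue or red look-alike of the part that bears socket_1_mid alone.

How it is judged (in metres and radians):
At the end, for the whole second after the job is handed in: Each socket stands upright (within 0.08 rad), mouth up, at rest on its own pad (its centre within 12 mm of the pad's centre horizontally, its height within 4 mm of standing on the pad), in order of size: smallest on the pad next to the stop block, largest on the pad farthest from it ((horizontal distance between socket_1_mid and pad_a below 0.012 m or horizontal distance between socket_1_mid and pad_b below 0.012 m or horizontal distance between socket_1_mid and pad_c below 0.012 m or horizontal distance between socket_1_mid and pad_d below 0.012 m) and horizontal distance between socket_1_mid and stop between 0.0195 and 0.0795 m and height (world z) of socket_1_mid between 0.032 and 0.04 m and angle between each of socket_1_mid, socket_2_mid, socket_3_mid, socket_4_mid's own z axis and vertical below 0.08 rad and linear speed of each of socket_1, socket_2, socket_3, socket_4 below 0.02 m/s and (horizontal distance between socket_2_mid and pad_a below 0.012 m or horizontal distance between socket_2_mid and pad_b below 0.012 m or horizontal distance between socket_2_mid and pad_c below 0.012 m or horizontal distance between socket_2_mid and pad_d below 0.012 m) and horizontal distance between socket_2_mid and stop between 0.0945 and 0.1545 m and height (world z) of socket_2_mid between 0.034 and 0.042 m and (horizontal distance between socket_3_mid and pad_a below 0.012 m or horizontal distance between socket_3_mid and pad_b below 0.012 m or horizontal distance between socket_3_mid and pad_c below 0.012 m or horizontal distance between socket_3_mid and pad_d below 0.012 m) and horizontal distance between socket_3_mid and stop between 0.1695 and 0.2295 m and height (world z) of socket_3_mid between 0.037 and 0.045 m and (horizontal distance between socket_4_mid and pad_a below 0.012 m or horizontal distance between socket_4_mid and pad_b below 0.012 m or horizontal distance between socket_4_mid and pad_c below 0.012 m or horizontal distance between socket_4_mid and pad_d below 0.012 m) and horizontal distance between socket_4_mid and stop between 0.2445 and 0.3045 m and height (world z) of socket_4_mid between 0.04 and 0.048 m); the robot touches nothing.
It fails at once if the tin of bolts is moved more than 20 mm or tipped (distance of tin_mid from where it was at the start of the episode above 0.02 m or angle between tin_mid's own z axis and vertical above 0.35 rad).
It also fails if it takes over 93 s, if anything falls off the work surface, if the arm or the gripper's body presses on something with over 40 N, if the wrist force passes 120 N, or if a joint passes its speed limit or range.

### The arm

A 6-joint arm with a two-finger parallel gripper is mounted at the origin on the work surface. World frame = base frame: x ahead of the robot, y to its left, z up, the work surface at z = 0. Lengths are in mm, angles in rad, forces in N, time in s.
With the tool pointing down it reaches from about 225 to 875 mm from the base axis. Payload 3.4 kg.
Tool frame: the origin (TCP) lies on the centre line of the jaws, within the pads' length; the fingertips stand r.finger_overhang ahead of it and the grasp point (between the pads) lies 2 mm behind it (r.finger_overhang is the distance from the TCP to the fingertips, in mm); z points along the fingers, y is the line along which they close (so a half turn about z gives the same grasp; the last joint's range is limited). The gripper opens to 85 mm and grips with 20 to 120 N. Pads are 22 mm wide; open, the fingers measure 114 mm over their backs; the gripper's body (76 mm by 85 mm) begins 54 mm behind the grasp point. The pads swing forward as they close: fully open they stand 13 mm farther back than shut.
Start: joints at [-1.414, 0.276, 1.505, -0, 1.361, -0.121], TCP at [157.686, -552.988, 248.328] pointing down, gripper open.
Joint ranges: [-2.89, 2.89], [-0.75, 2.08], [0.22, 2.7], [-1.18, 4.32], [0.11, 2.71], [-2.7, 2.7]. Speed limits (rad/s): [2.57, 2.57, 3.14, 3.14, 3.14, 3.14].

### API

Orientations are given as a rotation vector (axis times angle).
In Python, from plant import r gives the robot as it stands. The module is installed in compiled form; this text tells all that it offers.
- The arm moves only by the tool move_arm, never from a script. Its argument "moves" is a list of rows, each a list of 3 entries, a list of its own where there are three numbers: the closure, from 0 (fully open) to 1 (shut), then the shift along the tool's x, y, z scaled (see below), then the turn, a rotation vector about the tool's x, y, z scaled (see below). In form: [[fingers, [dx, dy, dz], [ax, ay, az]], ...]. A call has 1 to 8 rows; each row shifts and turns the commanded pose from where the row before left it, along the tool's axes as they then stand; what a row does not reach is not made up. The controller multiplies each number of a shift by 80 cm and each number of a turn by 0.12 rad. A row lasts 1/12 s, in which the tool goes at most 41.7 mm and 7.16 degrees, less where a joint would pass 70% of its speed; a pose out of reach is approached as far as the arm can. A call with a number of a shift or a turn outside -1 to 1 is refused whole. A call with a gripper value outside its range is refused whole. The fingers move at their own pace and stop on an object; "force" is the grip in N (left out, the last holds). Time passes only in rows, so rows that do not move let the fingers close. It gives the time, the measured TCP pose, the force, the opening and the grip force at its end, in the units of the state.
- r.state(): the state, without advancing time (a new reading comes with each control period).
- r.snapshot(name): name is "scene" or "side" or "wrist"; returns the picture (420x560x3 uint8, red, green, blue); there is no depth.
- r.get_calibration(name): a dict with "fx", "fy", "cx", "cy" (pixels), "rvec" (rotation vector, rad) and "tvec" (3), from world to camera coordinates, as OpenCV has them; the wrist camera has in their place "mount" (4x4, takes a point from camera to tool coordinates, whose origin is the TCP and whose axes are the flange's). Camera axes: x right, y down, z forward; pixel columns grow to the right and rows downward; lengths in mm; the calibration is good to about 2 mm. A picture is of the moment at which its call begins: read the wrist's pose just before it. get_calibration takes no time and is no camera call.
- r.close_job(): hands the job in; it is judged then, once.
Trained networks look in the newest picture that a camera, given by its name, has taken for a name from the list of things; names that differ only in an ending like _2 or _b are one class to them, and where a whole thing is asked for, a point or a joint stands for the part that bears it (a point fixed in the world has none). Each returns a list of dicts, best first, with "confidence" (0 to 1); they miss things now and then, are a little off and sometimes report something else, mostly with a low value. They report only what shows in the picture. A call takes as long as a camera call. They do not tell look-alikes from the thing itself.
- r.search_frame(camera, query): "rect" ([left, top, width, height] in pixels, round what is visible of it).
- r.mark_of(camera, query): "position" ([column, row] in pixels: a listed point, or the origin of a listed thing).
The state is a dict: "clock": time; "joint_positions": joint angles; "dq": joint speeds; "joint_torque": joint torques, N m; "tool_pos": TCP position; "tcp_rot": TCP orientation; "contact_force": force on the tool from outside, world axes, zero at the start; "ft_torque": the same for the moment, N m; "finger_gap": finger opening in mm; "gripper_force": force on a finger pad.
Only numpy, scipy, OpenCV 4.12 (cv2) and the standard library are available. Lean on these libraries where they do the work, as an engineer would, in place of code of your own. Each camera call takes 0.05 s, during which the arm holds its last target. There are 200 camera calls.

## Working session

There is one attempt and no reset: what is moved stays moved. The work goes in short steps, Python scripts to look and compute and a tool call to move; the robot and the scene stay as the last step left them, time stands still between calls to the robot, and variables do not carry over. Pictures are saved under pics/ and viewed, at most 14 in all, crops included, and the job is handed in when it is done.

Besides the shell and the picture viewer there is one more tool, called after ">>>" as a command line: name --argument value ..., lists and objects as JSON in quotes. move_arm: Moves the arm, as the interface text tells. Its arguments: {"type":"object","properties":{"moves":{"type":"array","items":{"type":"array"}},"force":{"type":"number"}},"required":["moves"]}

```bash
mkdir -p pics
cat > h.py <<'E'
import numpy as np, cv2
from plant import r
from scipy.spatial.transform import Rotation as R
def cam(n):
    c=r.get_calibration(n); K=np.array([[c['fx'],0,c['cx']],[0,c['fy'],c['cy']],[0,0,1]])
    if 'mount' in c:
        s=r.state(); T=np.eye(4); T[:3,:3]=R.from_rotvec(s['tcp_rot']).as_matrix(); T[:3,3]=s['tool_pos']
        W=np.linalg.inv(T@np.array(c['mount'])); return K,W[:3,:3],W[:3,3]
    return K,R.from_rotvec(c['rvec']).as_matrix(),np.array(c['tvec'])
def ray(C,uv,z):
    K,Rm,t=C; d=Rm.T@np.linalg.solve(K,[uv[0],uv[1],1]); o=-Rm.T@t
    return o+d*(z-o[2])/d[2]
def proj(C,p):
    K,Rm,t=C; q=K@(Rm@np.array(p,float)+t); return q[:2]/q[2]
def snap(n,f):
    C=cam(n); im=r.snapshot(n); cv2.imwrite('pics/'+f,cv2.cvtColor(im,cv2.COLOR_RGB2BGR)); return C,im
E
python3 - <<'E'
from h import *
print(r.finger_overhang, r.state()['tcp_rot'],r.state()['clock'])
for n in ['scene','side']:
    C,im=snap(n,n+'0.png')
    print(n,'campos',-C[1].T@C[2])
    for q,z in [('socket_1_mid',27),('pad_a',10),('stop',10),('tin_mid',42.5)]:
        for d in r.mark_of(n,q):
            print(q,np.round(d['position']),round(d['confidence'],2),np.round(ray(C,d['position'],z)[:2]))
print(r.state()['clock'])
E
```

```text
17.0 [-3.10947448e+00 -4.34785491e-01  6.10890362e-05] 0.0
scene campos [1077.40404899 -533.16793709  674.66370989]
socket_1_mid [165. 275.] 0.74 [ 481. -131.]
socket_1_mid [178. 229.] 0.67 [397. -24.]
socket_1_mid [210. 239.] 0.6 [472.  -5.]
socket_1_mid [178. 255.] 0.54 [459. -78.]
pad_a [245. 323.] 0.9 [ 661. -114.]
pad_a [291. 272.] 0.81 [645.  33.]
pad_a [310. 247.] 0.75 [628. 114.]
pad_a [266. 296.] 0.67 [647. -44.]
stop [320. 238.] 0.86 [629. 149.]
side campos [ 89.07780121 787.8200456  712.7624267 ]
socket_1_mid [366. 212.] 0.81 [398. -23.]
socket_1_mid [352. 195.] 0.79 [447. -63.]
socket_1_mid [327. 206.] 0.74 [477.  -2.]
socket_1_mid [345. 176.] 0.61 [ 493. -120.]
pad_a [283. 160.] 0.88 [ 666. -128.]
pad_a [235. 214.] 0.85 [644. 103.]
pad_a [269. 178.] 0.77 [655. -46.]
pad_a [251. 197.] 0.7 [649.  37.]
pad_a [315. 222.] 0.51 [484.  39.]
stop [222. 234.] 0.96 [630. 168.]
tin_mid [182. 298.] 0.81 [565. 367.]
0.5
```

View pics/scene0.png

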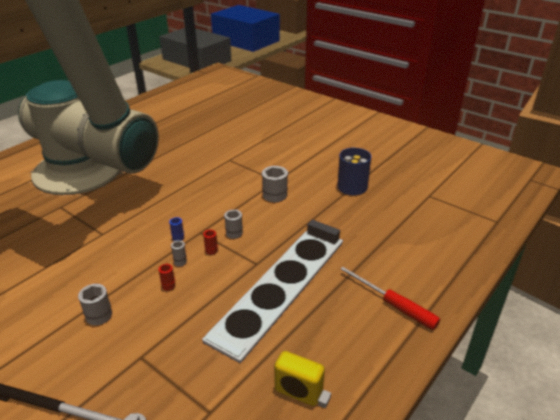

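View pics/side0.png

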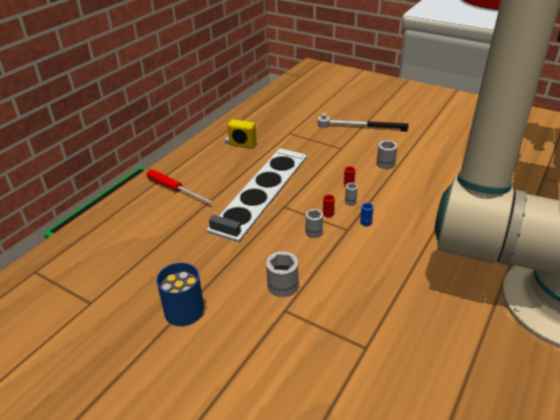

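The scene picture shows the stop at (322,232) with the pads running from (311,249) to (243,323). The grey sockets, smallest to largest, are at (178,252), (234,222), (95,302) and (275,183). The side picture shows them at (351,194), (314,223), (387,154) and (283,274). The red and blue cylinders are look-alikes.

Run:
```python
from h import *
A,B=cam('scene'),cam('side')
P=lambda C:C[0]@np.c_[C[1],C[2]]
def tri(a,b):
    x=cv2.triangulatePoints(P(A),P(B),np.array(a,float),np.array(b,float)).ravel(); return np.round(x[:3]/x[3],1)
for n,a,b in [('s1',(178,253),(351,194.5)),('s2',(233.5,222.5),(314,223)),('s3',(95,303),(387,154)),('s4',(275,184),(283,274)),('red1',(210.5,242),(329,206)),('red2',(167,277),(349.5,177)),('blue',(177,229.5),(366.5,214)),
 ('p1',(310.5,249),(237,216)),('p2',(291,271.5),(253.5,198)),('p3',(268,296),(269,179.5)),('p4',(243.5,323),(283,163)),('stop',(323,232),(226,225))]:
    print(n,tri(a,b))
s=r.state(); print(np.round(R.from_rotvec(s['tcp_rot']).as_matrix(),3), s['finger_gap'])
C,im=snap('wrist','w0.png'); print(-C[1].T@C[2]); print(np.round(C[1],2))
```

```text
s1 [452.2 -70.8  23.3]
s2 [473.3  61.9  27.8]
s3 [ 445.  -253.    30.6]
s4 [451.2 221.7  31.1]
red1 [475.9  -8.6  23.2]
red2 [ 485.1 -128.9   23.3]
blue [395.1 -23.3  23.9]
p1 [635.4 108.   12. ]
p2 [643.   34.9   9.5]
p3 [650.8 -41.7  10.8]
p4 [ 658.8 -116.4   11.7]
stop [630.4 154.8  22.9]
[[ 0.962  0.274 -0.   ]
 [ 0.274 -0.962 -0.   ]
 [-0.     0.    -1.   ]] 85.26962422751286
[ 231.87439614 -531.91003077  373.79829041]
[[ 0.27 -0.96 -0.  ]
 [-0.92 -0.26  0.31]
 [-0.29 -0.08 -0.95]]
```

The triangulated heights match the expected values. First I turn the tool so the jaws close across the row, and go down to z of about 150.

>>> move_arm --moves '[[0, [0, 0, 0.01], [0, 0, -1]], [0, [0, 0, 0.01], [0, 0, -1]], [0, [0, 0, 0.01], [0, 0, -1]], [0, [0, 0, 0.01], [0, 0, -1]], [0, [0, 0, 0.01], [0, 0, -1]], [0, [0, 0, 0.01], [0, 0, -1]], [0, [0, 0, 0.01], [0, 0, -1]], [0, [0, 0, 0.01], [0, 0, -1]]]' --force 40

```text
clock: 1.22
tool_pos: [157.7, -553.0, 184.0]
tcp_rot: [2.553, 1.83, -0.0]
contact_force: [0.6, 0.1, 0.2]
finger_gap: 85.4
gripper_force: 0.0
```

>>> move_arm --moves '[[0, [0, 0, 0.01], [0, 0, -1]], [0, [0, 0, 0.01], [0, 0, -1]], [0, [0, 0, 0.01], [0, 0, -1]], [0, [0, 0, 0.01], [0, 0, -0.65]], [0, [0, 0, 0], [0, 0, 0]]]'

```text
clock: 1.63
tool_pos: [157.5, -552.0, 150.8]
tcp_rot: [-2.099, -2.334, -0.003]
contact_force: [-1.0, -0.1, 0.1]
finger_gap: 85.4
gripper_force: 0.0
```

>>> move_arm --moves '[[0, [0.024, 0.0283, 0], [0, 0, 0]], [0, [0.024, 0.0283, 0], [0, 0, 0]], [0, [0.024, 0.0283, 0], [0, 0, 0]], [0, [0.024, 0.0283, 0], [0, 0, 0]], [0, [0.024, 0.0283, 0], [0, 0, 0]], [0, [0.024, 0.0283, 0], [0, 0, 0]], [0, [0.024, 0.0283, 0], [0, 0, 0]]]'

```text
clock: 2.22
tool_pos: [302.2, -401.9, 153.0]
tcp_rot: [2.104, 2.331, -0.001]
contact_force: [-0.1, 0.2, -0.2]
finger_gap: 85.3
gripper_force: 0.0
```

>>> move_arm --moves '[[0, [0.024, 0.0283, 0], [0, 0, 0]], [0, [0.024, 0.0283, 0], [0, 0, 0]], [0, [0.024, 0.0283, 0], [0, 0, 0]], [0, [0.024, 0.0283, 0], [0, 0, 0]], [0, [0.024, 0.0283, 0], [0, 0, 0]], [0, [0.024, 0.0283, 0], [0, 0, 0]], [0, [0.024, 0.0283, 0], [0, 0, 0]], [0, [0, 0, 0], [0, 0, 0]]]'

```text
clock: 2.88
tool_pos: [448.0, -249.3, 153.1]
tcp_rot: [2.099, 2.335, 0.005]
contact_force: [0.6, -0.6, -0.7]
finger_gap: 85.3
gripper_force: 0.0
```

Run:
```python
from h import *
C,im=snap('wrist','w1.png'); print(r.state()['tool_pos'])
for d in r.search_frame('wrist','socket_3_mid'):
    x,y,w,h=d['rect']; print(d)
for d in r.mark_of('wrist','socket_3_mid'): print(d, ray(C,d['position'],28))
print(proj(C,[445,-253,28]))
```

```text
[ 446.42735103 -250.87883175  152.88669975]
{'rect': [250.6, 185.2, 57.1, 73.8], 'confidence': 0.94}
[278.66239578 215.95104936]
```

View pics/w1.png

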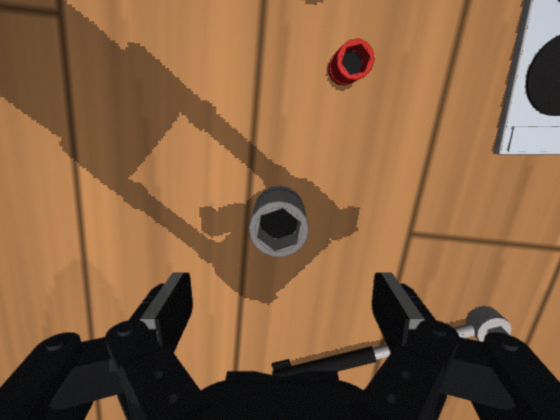

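The wrist picture shows socket 3 between the jaws, mouth at about (279,226), close to the predicted position (279,216). I go down and grip.

>>> move_arm --moves '[[0, [0, 0, 0.03], [0, 0, 0]], [0, [0, 0, 0.03], [0, 0, 0]], [0, [0, 0, 0.03], [0, 0, 0]], [0, [0, 0, 0.03], [0, 0, 0]], [0, [0, 0, 0.03], [0, 0, 0]], [0, [0, 0, 0], [0, 0, 0]]]'

```text
clock: 3.53
tool_pos: [441.2, -251.7, 28.8]
tcp_rot: [-2.099, -2.326, 0.002]
contact_force: [-1.1, -0.6, -0.4]
finger_gap: 85.0
gripper_force: 0.0
```

>>> move_arm --moves '[[1, [0, 0, 0], [0, 0, 0]], [1, [0, 0, 0], [0, 0, 0]], [1, [0, 0, 0], [0, 0, 0]], [1, [0, 0, 0], [0, 0, 0]], [1, [0, 0, 0], [0, 0, 0]], [1, [0, 0, 0], [0, 0, 0]], [1, [0, 0, 0], [0, 0, 0]], [1, [0, 0, 0], [0, 0, 0]]]' --force 50

```text
clock: 4.2
tool_pos: [445.8, -253.5, 34.1]
tcp_rot: [2.099, 2.332, -0.0]
contact_force: [-1.2, -1.0, 5.9]
finger_gap: 44.4
gripper_force: 51.0
```

>>> move_arm --moves '[[1, [0, 0, -0.025], [0, 0, 0]], [1, [0, 0, -0.035], [0, 0, 0]], [1, [0, 0, -0.04], [0, 0, 0]], [1, [0.0237, 0.0284, 0], [0, 0, 0]], [1, [0.0237, 0.0284, 0], [0, 0, 0]], [1, [0.0237, 0.0284, 0], [0, 0, 0]], [1, [0.0237, 0.0284, 0], [0, 0, 0]], [1, [0.0237, 0.0284, 0], [0, 0, 0]]]'

```text
clock: 4.87
tool_pos: [547.9, -144.8, 112.3]
tcp_rot: [-2.101, -2.334, 0.001]
contact_force: [0.2, 0.3, -4.8]
finger_gap: 44.3
gripper_force: 53.1
```

>>> move_arm --moves '[[1, [0.0237, 0.0283, 0], [0, 0, 0]], [1, [0.0237, 0.0283, 0], [0, 0, 0]], [1, [0.0237, 0.0283, 0], [0, 0, 0]], [1, [0.0237, 0.0283, 0], [0, 0, 0]], [1, [0.0237, 0.0283, 0], [0, 0, 0]], [1, [0, 0, 0], [0, 0, 0]], [1, [0, 0, 0], [0, 0, 0]]]'

```text
clock: 5.45
tool_pos: [650.6, -38.5, 111.6]
tcp_rot: [-2.098, -2.337, 0.001]
contact_force: [-0.8, -0.3, -4.0]
finger_gap: 43.9
gripper_force: 53.3
```

Run:
```python
from h import *
C,im=snap('wrist','w2.png'); 
for i in range(4): print(np.round(r.state()['tool_pos'],1),r.state()['finger_gap']); C,im=snap('wrist','w2.png')
for d in r.mark_of('wrist','pad_a'): print(d, ray(C,d['position'],10))
for n,p in zip('1234',[(635.3,108.1),(643.1,33.5),(650.9,-41.1),(658.7,-115.7)]): print(n,proj(C,[*p,13]))
```

```text
[649.6 -39.5 111.5] 44.08952886581011
[649.1 -40.1 111.6] 44.5651834779641
[649.1 -40.5 111.8] 44.11253222220997
[649.2 -40.8 112. ] 44.123855314844576
{'position': [287.9, 124.3], 'confidence': 0.58} [644.69434499  30.69579097  10.        ]
1 [286.60750921  -7.48144455]
2 [286.12015139 119.9644931 ]
3 [285.72682024 222.82209524]
4 [285.4026987  307.58111914]
```

View pics/w2.png

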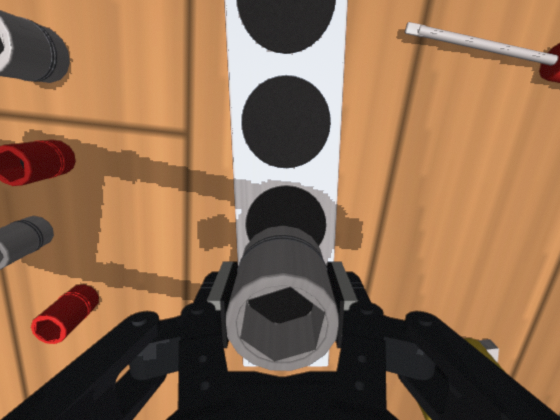

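The wrist picture shows the held socket upright and the next pad at (286,121), exactly where predicted. I lower it and release.

>>> move_arm --moves '[[1, [0.0, 0, 0.025], [0, 0, 0]], [1, [0, 0, 0.025], [0, 0, 0]], [1, [0, 0, 0.02], [0, 0, 0]], [1, [0, 0, 0.0115], [0, 0, 0]], [1, [0, 0, 0.001], [0, 0, 0]], [1, [0, 0, 0], [0, 0, 0]], [1, [0, 0, 0], [0, 0, 0]]]'

```text
clock: 6.33
tool_pos: [650.3, -40.6, 46.9]
tcp_rot: [2.102, 2.334, -0.0]
contact_force: [-0.8, -1.4, -1.0]
finger_gap: 44.3
gripper_force: 53.4
```

>>> move_arm --moves '[[0, [0, 0, 0], [0, 0, 0]], [0, [0, 0, 0], [0, 0, 0]], [0, [0, 0, 0], [0, 0, 0]], [0, [0, 0, 0], [0, 0, 0]], [0, [0, 0, 0], [0, 0, 0]], [0, [0, 0, 0], [0, 0, 0]], [0, [0, 0, 0], [0, 0, 0]]]'

```text
clock: 6.92
tool_pos: [650.5, -40.1, 46.4]
tcp_rot: [2.101, 2.335, 0.0]
contact_force: [0.0, -0.1, 0.2]
finger_gap: 85.8
gripper_force: 0.0
```

>>> move_arm --moves '[[0, [0, 0, -0.03], [0, 0, 0]], [0, [0, 0, -0.035], [0, 0, 0]], [0, [0, 0, -0.035], [0, 0, 0]], [0, [0, 0, -0.02], [0, 0, 0]], [0, [0.032, -0.0194, 0], [0, 0, 0]], [0, [0.032, -0.0194, 0], [0, 0, 0]], [0, [0.032, -0.0194, 0], [0, 0, 0]], [0, [0.032, -0.0194, 0], [0, 0, 0]]]'

```text
clock: 7.58
tool_pos: [577.1, 56.0, 142.4]
tcp_rot: [2.103, 2.334, 0.0]
contact_force: [0.5, 0.7, 0.6]
finger_gap: 85.5
gripper_force: 0.0
```

>>> move_arm --moves '[[0, [0.032, -0.0194, 0], [0, 0, 0]], [0, [0.032, -0.0194, 0], [0, 0, 0]], [0, [0.032, -0.0194, 0], [0, 0, 0]], [0, [0.032, -0.0194, 0], [0, 0, 0]], [0, [0.032, -0.0194, 0], [0, 0, 0]], [0, [0.032, -0.0194, 0], [0, 0, 0]], [0, [0.032, -0.0194, 0], [0, 0, 0]], [0, [0, 0, 0], [0, 0, 0]]]'

```text
clock: 8.25
tool_pos: [447.2, 225.1, 142.3]
tcp_rot: [-2.095, -2.336, 0.001]
contact_force: [-0.1, -0.0, -0.4]
finger_gap: 85.5
gripper_force: 0.0
```

Run:
```python
from h import *
for i in range(4): C,im=snap('wrist','w3.png'); print(np.round(r.state()['tool_pos'],1))
print(proj(C,[451.2,221.7,62]))
for d in r.search_frame('wrist','socket_4_mid'): print(d)
for d in r.mark_of('wrist','socket_4_mid'): print(d, ray(C,d['position'],31))
C,im=snap('scene','s3.png')
print(proj(C,[650.6,-40.8,69]))
cv2.imwrite('pics/s3c.png',cv2.resize(cv2.cvtColor(im[150:350,150:400],cv2.COLOR_RGB2BGR),None,fx=2.4,fy=2.4))
```

```text
[449.2 223.6 142.4]
[450.6 222.7 142.5]
[451.4 222.1 142.5]
[451.8 221.7 142.4]
[282.97221177 231.30922279]
{'rect': [244.3, 174.0, 79.2, 94.6], 'confidence': 0.85}
{'position': [284.5, 216.7], 'confidence': 0.8} [452.49683831 222.4985393   31.        ]
[267.79704972 271.50613534]
```

View pics/w3.png

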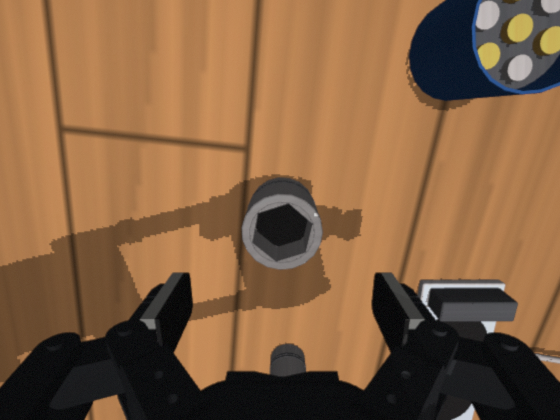

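View pics/s3c.png

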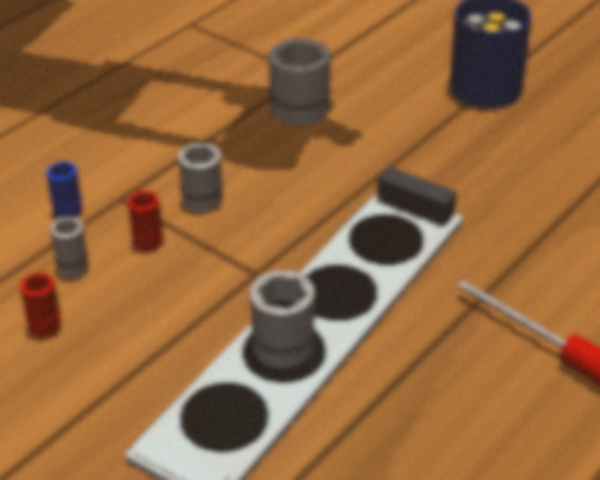

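Socket 3 is upright and centred on the third pad. Socket 4's mouth at (283,231) matches the prediction. I go down and grip.

>>> move_arm --moves '[[0, [0, 0, 0.03], [0, 0, 0]], [0, [0, 0, 0.03], [0, 0, 0]], [0, [0, 0, 0.03], [0, 0, 0]], [0, [0, 0, 0.03], [0, 0, 0]], [0, [0, 0, 0.0175], [0, 0, 0]], [0, [0, 0, 0], [0, 0, 0]]]'

```text
clock: 9.1
tool_pos: [449.4, 220.5, 29.4]
tcp_rot: [-2.102, -2.331, 0.009]
contact_force: [-0.2, 0.2, -0.3]
finger_gap: 85.5
gripper_force: 0.0
```

>>> move_arm --moves '[[1, [0, 0, 0], [0, 0, 0]], [1, [0, 0, 0], [0, 0, 0]], [1, [0, 0, 0], [0, 0, 0]], [1, [0, 0, 0], [0, 0, 0]], [1, [0, 0, 0], [0, 0, 0]], [1, [0, 0, 0], [0, 0, 0]], [1, [0, 0, 0], [0, 0, 0]], [1, [0, 0, 0], [0, 0, 0]]]' --force 60

```text
clock: 9.77
tool_pos: [452.1, 222.1, 33.7]
tcp_rot: [2.1, 2.334, 0.003]
contact_force: [-0.5, -1.8, 6.8]
finger_gap: 56.9
gripper_force: 64.3
```

>>> move_arm --moves '[[1, [0, 0, -0.02], [0, 0, 0]], [1, [0, 0, -0.035], [0, 0, 0]], [1, [0, 0, -0.035], [0, 0, 0]], [1, [0, 0, -0.035], [0, 0, 0]], [1, [-0.0344, 0.0164, 0], [0, 0, 0]], [1, [-0.0344, 0.0164, 0], [0, 0, 0]], [1, [-0.0344, 0.0164, 0], [0, 0, 0]], [1, [-0.0344, 0.0164, 0], [0, 0, 0]]]'

```text
clock: 10.43
tool_pos: [514.4, 117.2, 132.0]
tcp_rot: [-2.1, -2.335, 0.001]
contact_force: [0.7, -0.1, -5.2]
finger_gap: 57.1
gripper_force: 66.6
```

>>> move_arm --moves '[[1, [-0.0344, 0.0164, 0], [0, 0, 0]], [1, [-0.0344, 0.0164, 0], [0, 0, 0]], [1, [-0.0344, 0.0164, 0], [0, 0, 0]], [1, [-0.0344, 0.0164, 0], [0, 0, 0]], [1, [-0.0344, 0.0164, 0], [0, 0, 0]], [1, [-0.0344, 0.0164, 0], [0, 0, 0]], [1, [-0.0344, 0.0164, 0], [0, 0, 0]], [1, [-0.0344, 0.0164, 0], [0, 0, 0]]]'

```text
clock: 11.1
tool_pos: [642.0, -90.9, 131.1]
tcp_rot: [-2.1, -2.333, 0.001]
contact_force: [0.1, 1.2, -5.7]
finger_gap: 57.5
gripper_force: 66.6
```

>>> move_arm --moves '[[1, [-0.0344, 0.0164, 0], [0, 0, 0]], [1, [0, 0, 0], [0, 0, 0]], [1, [0, 0, 0], [0, 0, 0]], [1, [0, 0, 0], [0, 0, 0]], [1, [0, 0, 0], [0, 0, 0]], [1, [0, 0, 0], [0, 0, 0]]]'

```text
clock: 11.6
tool_pos: [657.4, -114.6, 132.0]
tcp_rot: [-2.1, -2.335, 0.001]
contact_force: [0.2, -0.2, -6.1]
finger_gap: 57.6
gripper_force: 66.7
```

>>> move_arm --moves '[[1, [-0.0015, 0.0015, 0.03], [0, 0, 0]], [1, [0, 0, 0.03], [0, 0, 0]], [1, [0, 0, 0.03], [0, 0, 0]], [1, [0, 0, 0.0155], [0, 0, 0]], [1, [0, 0, 0.002], [0, 0, 0]], [1, [0, 0, 0], [0, 0, 0]], [1, [0, 0, 0], [0, 0, 0]]]'

```text
clock: 12.18
tool_pos: [659.9, -116.6, 46.8]
tcp_rot: [2.1, 2.335, 0.001]
contact_force: [-0.1, 0.2, -5.7]
finger_gap: 57.5
gripper_force: 65.3
```

>>> move_arm --moves '[[0, [0, 0, 0], [0, 0, 0]], [0, [0, 0, 0], [0, 0, 0]], [0, [0, 0, 0], [0, 0, 0]], [0, [0, 0, 0], [0, 0, 0]], [0, [0, 0, 0], [0, 0, 0]], [0, [0, 0, 0], [0, 0, 0]]]'

```text
clock: 12.68
tool_pos: [659.8, -117.1, 46.7]
tcp_rot: [2.101, 2.334, 0.0]
contact_force: [-0.4, -0.2, 0.5]
finger_gap: 85.5
gripper_force: 0.0
```

>>> move_arm --moves '[[0, [0, 0, -0.03], [0, 0, 0]], [0, [0, 0, -0.035], [0, 0, 0]], [0, [0, 0, -0.035], [0, 0, 0]], [0, [0.0274, -0.0232, 0], [0, 0, 0]], [0, [0.0274, -0.0232, 0], [0, 0, 0]], [0, [0.0274, -0.0232, 0], [0, 0, 0]], [0, [0.0274, -0.0232, 0], [0, 0, 0]], [0, [0.0274, -0.0232, 0], [0, 0, 0]]]'

```text
clock: 13.35
tool_pos: [554.7, -17.0, 126.4]
tcp_rot: [2.102, 2.334, 0.0]
contact_force: [0.3, 0.8, 0.8]
finger_gap: 85.6
gripper_force: 0.0
```

>>> move_arm --moves '[[0, [0.0274, -0.0232, 0], [0, 0, 0]], [0, [0.0274, -0.0232, 0], [0, 0, 0]], [0, [0.0274, -0.0232, 0], [0, 0, 0]], [0, [0.0274, -0.0232, 0], [0, 0, 0]], [0, [0, 0, 0], [0, 0, 0]], [0, [0, 0, 0], [0, 0, 0]]]'

```text
clock: 13.85
tool_pos: [471.8, 62.5, 126.6]
tcp_rot: [2.099, 2.337, 0.0]
contact_force: [1.2, 0.0, -0.5]
finger_gap: 85.3
gripper_force: 0.0
```

Run:
```python
from h import *
for i in range(3): C,im=snap('wrist','w4.png'); print(np.round(r.state()['tool_pos'],1))
print(proj(C,[473.3,61.9,50]),proj(C,[452.2,-70.8,46]))
for d in r.mark_of('wrist','socket_2_mid'): print(d, ray(C,d['position'],25))
C,im=snap('scene','s4.png'); print(proj(C,[650.6,-40.8,69]),proj(C,[659,-116,75]))
C,im2=snap('wrist','w4.png')
cv2.imwrite('pics/c4.png',cv2.cvtColor(cv2.resize(np.hstack([im[60:,140:420],im2[:360,140:420]]),None,fx=1.4,fy=1.4) if 0 else np.hstack([im[60:,140:420],im2[60:,100:460]]),cv2.COLOR_RGB2BGR))
```

```text
[473.3  61.8 126.8]
[473.9  61.4 126.7]
[474.1  61.2 126.6]
[282.45170332 231.92970331] [240.4198882  375.97586771]
{'position': [280.4, 225.1], 'confidence': 0.66} [472.24714673  57.81723611  25.        ]
{'position': [492.7, 184.6], 'confidence': 0.27} [625.82076422 105.99664842  25.        ]
[267.79704972 271.50613534] [241.67722336 296.13362133]
```

View pics/c4.png

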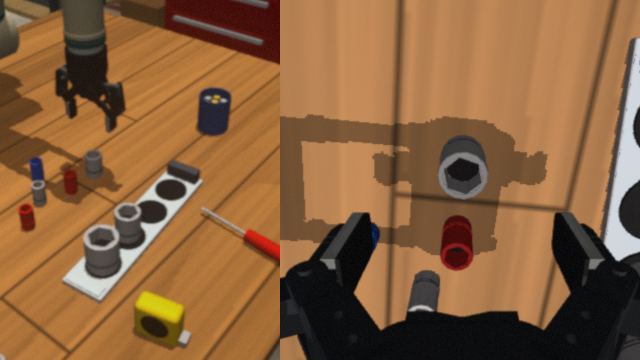

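Socket 4 stands on the far pad. Socket 2's mouth is at about (283,233) against a predicted (282,232). I go down and grip.

>>> move_arm --moves '[[0, [0, 0, 0.03], [0, 0, 0]], [0, [0, 0, 0.03], [0, 0, 0]], [0, [0, 0, 0.03], [0, 0, 0]], [0, [0, 0, 0.028], [0, 0, 0]], [0, [0, 0, 0], [0, 0, 0]], [0, [0, 0, 0], [0, 0, 0]]]'

```text
clock: 14.65
tool_pos: [472.3, 61.3, 31.1]
tcp_rot: [-2.101, -2.333, 0.003]
contact_force: [-0.3, 0.8, -0.3]
finger_gap: 85.3
gripper_force: 0.0
```

>>> move_arm --moves '[[1, [0, 0, 0], [0, 0, 0]], [1, [0, 0, 0], [0, 0, 0]], [1, [0, 0, 0], [0, 0, 0]], [1, [0, 0, 0], [0, 0, 0]], [1, [0, 0, 0], [0, 0, 0]], [1, [0, 0, 0], [0, 0, 0]], [1, [0, 0, 0], [0, 0, 0]], [1, [0, 0, 0], [0, 0, 0]]]' --force 40

```text
clock: 15.32
tool_pos: [473.7, 61.7, 33.1]
tcp_rot: [2.1, 2.334, 0.002]
contact_force: [-0.2, -0.8, 5.0]
finger_gap: 35.8
gripper_force: 39.3
```

>>> move_arm --moves '[[1, [0, 0, 0], [0, 0, 0]], [1, [0, 0, 0], [0, 0, 0]]]'

```text
clock: 15.48
tool_pos: [473.7, 61.7, 33.1]
tcp_rot: [2.1, 2.334, 0.002]
contact_force: [-0.7, 0.3, 5.5]
finger_gap: 35.8
gripper_force: 39.3
```

>>> move_arm --moves '[[1, [0, 0, -0.03], [0, 0, 0]], [1, [0, 0, -0.035], [0, 0, 0]], [1, [0, 0, -0.035], [0, 0, 0]], [1, [-0.0095, 0.0345, 0], [0, 0, 0]], [1, [-0.0095, 0.0345, 0], [0, 0, 0]], [1, [-0.0095, 0.0345, 0], [0, 0, 0]], [1, [-0.0095, 0.0345, 0], [0, 0, 0]], [1, [-0.0095, 0.0345, 0], [0, 0, 0]]]'

```text
clock: 16.15
tool_pos: [614.7, 38.3, 111.9]
tcp_rot: [-2.101, -2.335, 0.001]
contact_force: [-0.1, 1.2, -2.6]
finger_gap: 35.7
gripper_force: 40.8
```

>>> move_arm --moves '[[1, [-0.0095, 0.0345, 0], [0, 0, 0]], [1, [0, 0, 0], [0, 0, 0]], [1, [0, 0, 0], [0, 0, 0]], [1, [0, 0, 0], [0, 0, 0]], [1, [0, 0, 0], [0, 0, 0]], [1, [0, 0, 0], [0, 0, 0]]]'

```text
clock: 16.65
tool_pos: [640.9, 34.1, 111.9]
tcp_rot: [-2.101, -2.335, 0.001]
contact_force: [-0.6, -0.2, -3.3]
finger_gap: 35.7
gripper_force: 41.0
```

>>> move_arm --moves '[[1, [0, 0.0015, 0.025], [0, 0, 0]], [1, [0, 0, 0.025], [0, 0, 0]], [1, [0, 0, 0.02], [0, 0, 0]], [1, [0, 0, 0.012], [0, 0, 0]], [1, [0, 0, 0.0015], [0, 0, 0]], [1, [0, 0, 0], [0, 0, 0]], [1, [0, 0, 0], [0, 0, 0]]]'

```text
clock: 17.23
tool_pos: [643.3, 34.0, 45.6]
tcp_rot: [2.101, 2.335, 0.001]
contact_force: [-0.1, -0.0, -1.6]
finger_gap: 35.6
gripper_force: 41.5
```

>>> move_arm --moves '[[0, [0, 0, 0], [0, 0, 0]], [0, [0, 0, 0], [0, 0, 0]], [0, [0, 0, 0], [0, 0, 0]], [0, [0, 0, 0], [0, 0, 0]], [0, [0, 0, 0], [0, 0, 0]], [0, [0, 0, 0], [0, 0, 0]], [0, [0, 0, 0], [0, 0, 0]]]'

```text
clock: 17.82
tool_pos: [643.5, 33.8, 45.1]
tcp_rot: [2.102, 2.335, 0.0]
contact_force: [0.4, -0.4, 0.7]
finger_gap: 85.3
gripper_force: 0.0
```

>>> move_arm --moves '[[0, [0, 0, -0.03], [0, 0, 0]], [0, [0, 0, -0.035], [0, 0, 0]], [0, [0, 0, -0.035], [0, 0, 0]], [0, [-0.015, -0.0359, 0], [0, 0, 0]], [0, [-0.015, -0.0359, 0], [0, 0, 0]], [0, [-0.015, -0.0359, 0], [0, 0, 0]], [0, [-0.015, -0.0359, 0], [0, 0, 0]], [0, [-0.015, -0.0359, 0], [0, 0, 0]]]'

```text
clock: 18.48
tool_pos: [505.5, -41.3, 125.2]
tcp_rot: [2.101, 2.335, -0.0]
contact_force: [0.3, -0.3, 0.9]
finger_gap: 85.7
gripper_force: 0.0
```

>>> move_arm --moves '[[0, [-0.015, -0.0359, 0], [0, 0, 0]], [0, [-0.015, -0.0359, 0], [0, 0, 0]], [0, [0, 0, 0], [0, 0, 0]], [0, [0, 0, 0], [0, 0, 0]], [0, [0, 0, 0], [0, 0, 0]], [0, [0, 0, 0], [0, 0, 0]], [0, [0, 0, 0], [0, 0, 0]]]'

```text
clock: 19.07
tool_pos: [453.6, -70.5, 125.2]
tcp_rot: [2.1, 2.335, 0.001]
contact_force: [0.2, 0.1, 0.3]
finger_gap: 85.6
gripper_force: 0.0
```

Run:
```python
from h import *
C,im2=snap('wrist','w5.png'); print(np.round(r.state()['tool_pos'],1))
print(proj(C,[452.2,-70.8,46]))
C,im=snap('scene','s5.png')
cv2.imwrite('pics/c5.png',cv2.cvtColor(np.hstack([im[60:,140:420],im2[60:,100:460]]),cv2.COLOR_RGB2BGR))
```

```text
[453.4 -70.4 125.1]
[281.4173512  231.69465494]
```

View pics/c5.png

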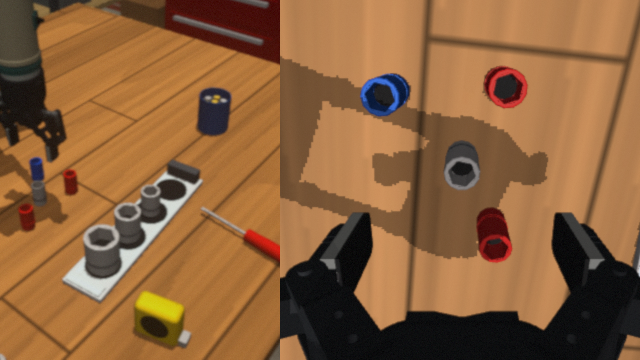

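Socket 2 is placed. The grey socket 1 mouth is at about (282,231), as predicted, and the look-alikes are clear of the jaw line.

>>> move_arm --moves '[[0, [0, 0, 0.03], [0, 0, 0]], [0, [0, 0, 0.03], [0, 0, 0]], [0, [0, 0, 0.03], [0, 0, 0]], [0, [0, 0, 0.028], [0, 0, 0]], [0, [0, 0, 0], [0, 0, 0]], [0, [0, 0, 0], [0, 0, 0]]]'

```text
clock: 19.67
tool_pos: [451.8, -70.3, 29.9]
tcp_rot: [-2.099, -2.334, 0.002]
contact_force: [0.3, -0.4, 0.3]
finger_gap: 85.4
gripper_force: 0.0
```

>>> move_arm --moves '[[1, [0, 0, 0], [0, 0, 0]], [1, [0, 0, 0], [0, 0, 0]], [1, [0, 0, 0], [0, 0, 0]], [1, [0, 0, 0], [0, 0, 0]], [1, [0, 0, 0], [0, 0, 0]], [1, [0, 0, 0], [0, 0, 0]], [1, [0, 0, 0], [0, 0, 0]], [1, [0, 0, 0], [0, 0, 0]]]' --force 35

```text
clock: 20.33
tool_pos: [452.9, -71.0, 31.5]
tcp_rot: [2.101, 2.334, 0.001]
contact_force: [-1.1, -0.2, 6.3]
finger_gap: 25.0
gripper_force: 34.1
```

>>> move_arm --moves '[[1, [0, 0, 0], [0, 0, 0]], [1, [0, 0, 0], [0, 0, 0]], [1, [0, 0, 0], [0, 0, 0]]]'

```text
clock: 20.58
tool_pos: [452.9, -71.0, 31.5]
tcp_rot: [2.101, 2.334, 0.001]
contact_force: [-0.5, 0.5, 6.5]
finger_gap: 24.9
gripper_force: 34.1
```

>>> move_arm --moves '[[1, [0, 0, -0.03], [0, 0, 0]], [1, [0, 0, -0.035], [0, 0, 0]], [1, [0, 0, -0.035], [0, 0, 0]], [1, [0, 0, -0.025], [0, 0, 0]], [1, [0.0249, 0.0313, 0], [0, 0, 0]], [1, [0.0249, 0.0313, 0], [0, 0, 0]], [1, [0.0249, 0.0313, 0], [0, 0, 0]], [1, [0.0249, 0.0313, 0], [0, 0, 0]]]'

```text
clock: 21.25
tool_pos: [544.1, 19.9, 130.9]
tcp_rot: [2.102, 2.334, -0.0]
contact_force: [0.5, -0.2, -1.2]
finger_gap: 25.5
gripper_force: 34.8
```

>>> move_arm --moves '[[1, [0.0249, 0.0313, 0], [0, 0, 0]], [1, [0.0249, 0.0313, 0], [0, 0, 0]], [1, [0.0249, 0.0313, 0], [0, 0, 0]], [1, [0.0249, 0.0313, 0], [0, 0, 0]], [1, [0, 0, 0], [0, 0, 0]], [1, [0, 0, 0], [0, 0, 0]], [1, [0, 0, 0], [0, 0, 0]], [1, [0, 0, 0], [0, 0, 0]]]'

```text
clock: 21.92
tool_pos: [633.5, 107.9, 130.3]
tcp_rot: [-2.102, -2.334, 0.003]
contact_force: [0.7, 0.0, -0.6]
finger_gap: 25.6
gripper_force: 34.9
```

>>> move_arm --moves '[[1, [0, 0.001, 0.03], [0, 0, 0]], [1, [0, 0, 0.03], [0, 0, 0]], [1, [0, 0, 0.03], [0, 0, 0]], [1, [0, 0, 0.016], [0, 0, 0]], [1, [0, 0, 0.002], [0, 0, 0]], [1, [0, 0, 0], [0, 0, 0]], [1, [0, 0, 0], [0, 0, 0]]]'

```text
clock: 22.5
tool_pos: [635.0, 107.9, 44.6]
tcp_rot: [-2.103, -2.334, 0.001]
contact_force: [0.2, 0.5, 0.2]
finger_gap: 25.3
gripper_force: 34.5
```

>>> move_arm --moves '[[0, [0, 0, 0], [0, 0, 0]], [0, [0, 0, 0], [0, 0, 0]], [0, [0, 0, 0], [0, 0, 0]], [0, [0, 0, 0], [0, 0, 0]], [0, [0, 0, 0], [0, 0, 0]], [0, [0, 0, 0], [0, 0, 0]], [0, [0, 0, 0], [0, 0, 0]], [0, [0, 0, 0], [0, 0, 0]]]'

```text
clock: 23.17
tool_pos: [635.6, 108.8, 44.2]
tcp_rot: [2.102, 2.335, -0.0]
contact_force: [0.6, 0.7, -0.5]
finger_gap: 85.4
gripper_force: 0.0
```

>>> move_arm --moves '[[0, [0, 0, -0.03], [0, 0, 0]], [0, [0, 0, -0.04], [0, 0, 0]], [0, [0, 0, -0.04], [0, 0, 0]], [0, [-0.01, -0.04, -0.02], [0, 0, 0]], [0, [-0.01, -0.04, 0], [0, 0, 0]], [0, [-0.01, -0.04, 0], [0, 0, 0]], [0, [-0.01, -0.02, 0], [0, 0, 0]], [0, [0, 0, 0], [0, 0, 0]]]'

```text
clock: 23.83
tool_pos: [523.1, 64.2, 148.4]
tcp_rot: [-2.101, -2.333, 0.005]
contact_force: [-0.3, 0.4, -0.4]
finger_gap: 85.4
gripper_force: 0.0
```

Run:
```python
from h import *
T={'s1':(635.3,108.1,59),'s2':(643.1,33.5,63),'s3':(650.9,-41.1,69),'s4':(658.7,-115.7,75)}
o=[]
for n,(x,y) in {'scene':(180,160),'side':(180,110)}.items():
    C,im=snap(n,n+'9.png')
    c=cv2.resize(cv2.cvtColor(im[y:y+200,x:x+160],cv2.COLOR_RGB2BGR),None,fx=2.5,fy=2.5,interpolation=cv2.INTER_CUBIC)
    for p in T.values():
        u=(proj(C,p)-[x,y])*2.5; cv2.circle(c,tuple(int(v) for v in u),3,(0,0,255),-1)
    o.append(c)
cv2.imwrite('pics/c9.png',np.hstack(o)); print(r.state()['clock'])
```

```text
23.9333
```

View pics/c9.png

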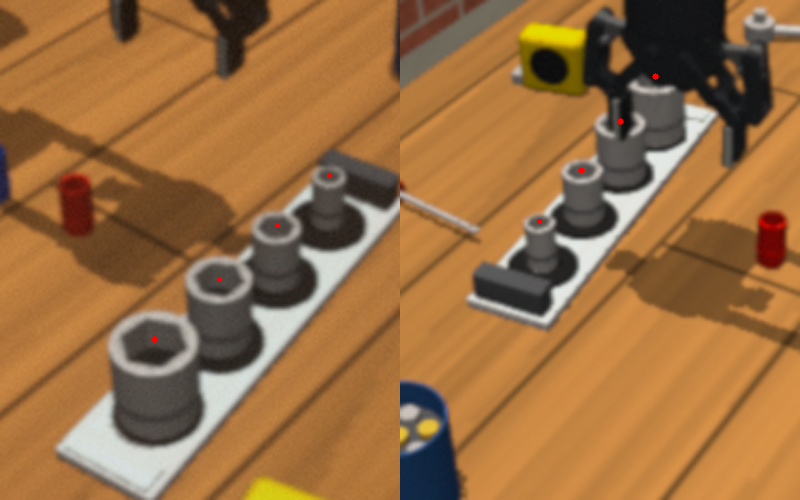

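All four sockets stand upright, in order, with their mouths on the projected pad centres (the dots), and the arm is clear of them. I hand the job in.

```bash
python3 -c "
from plant import r
print(r.close_job())"
```

```text
the job is handed in; nothing more can be done
None
```

The job is handed in: in the final pictures all four sockets stand upright and centred on their pads, smallest next to the stop block, and the tin was never touched; no verdict came back.

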